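# Start a captive bolt in its threaded boss

## Task

The big hexagon bolt standing upright in the boss of the small welding fixture has not caught its thread yet. Turn it backward (anticlockwise seen from above) until it drops off the start of the thread, which takes less than one turn, then turn it forward (clockwise) about one full turn, so that it is started, and finish holding the bolt's head gripped and at rest between the fingers: do not let go at the end. Leave the loose spanner, nut and steel strip beside the fixture where they are.

Things in the scene. Friction and masses are not known exactly. Their poses are not given: they have to be found in the camera images.
- fixture: fixed welding fixture: dark steel base plate 110 (its x) x 80 (its y) x 10 mm, a round upright boss 56 mm in diameter at its centre, in it a brass threaded insert 44 mm in diameter, top 43 mm above the bench. Origin: centre of the underside, on the bolt's axis, at bench height; z up.
- bolt_head: plain steel hexagon head of the captive bolt: 36 mm across flats, 41.6 across corners, 21 high (flats 1.5 to 19.5 mm above its underside). Origin: centre of its underside, 71 mm above the bench plus bolt_lift; z up. Two flats face its +x and -x, the rest every 60 deg. Below, a 26 mm threaded shank enters the boss. The bolt (0.4 kg) cannot tilt or lift out; under 0.1 N m turns it.
- bolt_top (a point): centre of the top face of the bolt head, 21 mm above the head's underside; 92 mm above the bench plus the value of joint bolt_lift
- bolt_lift (a joint): height of the bolt in m, up positive, 0 just after the drop. It starts resting on the thread's start, 3 to 5.5 mm high; turned backward it climbs 1 mm per radian (pitch 6 mm) and at about 6 mm falls by its weight to 0, unless a tight grip holds it up (fingers 2 mm wider than the flats turn it and let it fall). Forward it sinks 6 mm a turn: -0.006 one turn after the drop.
- bolt_turn (a joint): angle of the bolt in its fixture in rad; forward (clockwise from above) positive, several turns are counted on. It starts within 0.25 of 0. Where the drop comes is not known beforehand: somewhere from -0.9 to -2.8. The hexagon turns with it. The fall at the drop takes about 0.15 s.
- spanner: loose adjustable spanner, 175 x 44 x 10 mm, lying beside the fixture; bystander, leave alone. Origin: centre of its underside.
- nut: loose hexagon nut, 30 x 34 x 16 mm, lying near the fixture; bystander, leave alone. Origin: centre of its underside.
- coupon: loose steel strip, 35 x 80 x 5 mm, lying beyond the fixture; bystander, leave alone. Origin: centre of its underside.

How it is judged:
By the outcome, as a careful person would: the job done as asked, in the order asked, and still so for the second after the job is handed in, while the arm keeps its last pose, push and grip.
It also fails if it takes over 72 s, if anything falls off the work surface, if the arm or the gripper's body presses on something with over 40 N, if the wrist force passes 120 N, or if a joint passes its speed limit or range.

## Robot

A 6-joint arm with a two-finger parallel gripper is mounted at the origin on a cart in front of the work surface, level with it; the furniture and walls round the work are solid. World frame = base frame: x ahead of the robot, y to its left, z up, the work surface at z = 0. Lengths are in m, angles in degrees, forces in N, time in s.
With the tool pointing down it reaches from about 0.4 to 0.825 m from the base axis. Payload 7 kg.
Tool frame: the origin (TCP) lies between the finger pads; the fingertips stand 25 mm ahead of it and the grasp point (between the pads) lies 6 mm ahead of it; z points along the fingers, y is the line along which they close (so a half turn about z gives the same grasp; the last joint's range is limited). The gripper opens to 88 mm and grips with 3 to 60 N. Pads are 19 mm wide; open, the fingers measure 130 mm over their backs; the gripper's body (78 mm by 193 mm) begins 47 mm behind the grasp point.
Start: joints at [90.533, 20.546, 0.682, 0, -70.136, -16.507], TCP at [0.186, 0.649, 0.252] pointing down, gripper open.
Joint ranges: [-176.03, 176.03], [-82.01, 121.73], [-58.28, 71.71], [-173.87, 95.51], [-174.79, -0.11], [-173.66, 173.66]. Speed limits (degrees/s): [136.94, 136.94, 172.46, 180, 180, 180].

## Interface

Orientations are given as [roll, pitch, yaw] about the fixed x, y, z axes, in that order (R = Rz(yaw) Ry(pitch) Rx(roll)).
In Python, from plant import ctrl gives the robot as it stands.
- The arm moves only by the shell command python3 drive.py 'ROWS'. ROWS is a JSON list of rows, 1 to 8 of them, each written [[dx, dy, dz], turn, opening]: dx, dy, dz in normalised numbers (1 is 0.75 m), then a turn about the tool's z in shares of 2 pi rad (1.0 is 2 pi rad), then the finger opening in m; each row is the pose to reach, as a shift and turn from the pose commanded when the command began, along the tool's axes at that moment; what a row does not reach only later rows make up. A row lasts 1/8 s, in which the tool goes at most 0.0625 m and 10.7 degrees, less where a joint would pass 70% of its speed; a pose out of reach is approached as far as the arm can. The fingers move at their own pace and stop on an object; the grip force is fixed at half the most. Time passes only in rows, so rows that do not move let the fingers close. It prints the time, the measured TCP pose, the force, the opening and the grip force at its end. Input that does not fit is refused with a message, and nothing moves.
- ctrl.get_obs(): the state, without advancing time (a new reading comes with each control period).
- ctrl.snapshot(name): name is "side" or "top"; returns a dict with "frame" (420x560x3 uint8, red, green, blue), "z_map" (420x560 float32, m along the optical axis (not along the pixel's ray), 0 where there is no reading), "fovy" (degrees; the focal length in pixels is half the picture's height over the tangent of half this angle, whatever the lens; pixels are square), "cx", "cy" (the principal point, pixels), "R" (3x3) and "t" (3): a world point X has camera coordinates R X + t. Camera axes: x right, y down, z forward; pixel columns grow to the right and rows downward; lengths in m; the calibration is good to about 2 mm. A picture is of the moment at which its call begins.
- ctrl.close_job(): hands the job in; it is judged then, once.
The state is a dict: "clock": time; "joint_pos": joint angles; "qvel": joint speeds; "tau": joint torques, N m; "tool_pos": TCP position; "orientation": TCP orientation; "force": force on the tool from outside, world axes, zero at the start; "moment": the same for the moment, N m; "opening": finger opening in m; "gripper_force": force on a finger pad.
Only numpy, scipy, OpenCV 4.12 (cv2) and the standard library are available. Lean on these libraries where they do the work, as an engineer would, in place of code of your own. Each camera call takes 0.05 s, during which the arm holds its last target. There are 200 camera calls.

## Working session

There is one attempt and no reset: what is moved stays moved. The work goes in short steps, Python scripts to look and compute and a shell command to move; the robot and the scene stay as the last step left them, time stands still between calls to the robot, and variables do not carry over. Pictures are saved under pics/ and viewed, at most 10 in all, crops included, and the job is handed in when it is done.

```bash
ls; mkdir -p pics; python3 - <<'E'
from plant import ctrl
import cv2,numpy as np
o=ctrl.get_obs();print({k:np.round(v,3).tolist() for k,v in o.items()})
for n in("top","side"):
    s=ctrl.snapshot(n);np.savez("/tmp/%s0.npz"%n,**s)
    cv2.imwrite("pics/%s0.png"%n,s["frame"][:,:,::-1]);print(n,s["fovy"],s["cx"],s["cy"],np.round(s["R"],3).tolist(),s["t"])
E
```

```text
drive.py
pics
plant.py
{'clock': 0.0, 'joint_pos': [90.533, 20.591, 0.633, -0.022, -70.136, -16.509], 'qvel': [0.008, -0.157, -0.067, -0.094, 0.041, -0.091], 'tau': [-0.0, -58.272, 29.305, 6.997, 0.007, -0.0], 'tool_pos': [0.186, 0.648, 0.251], 'orientation': [179.904, -0.007, -15.983], 'force': [-0.156, 1.136, -0.846], 'moment': [-0.031, 0.039, -0.021], 'gripper_force': 0.0, 'opening': 0.088}
top 42.820470383195584 280.24912873403883 211.91281596834546 [[-0.024, -1.0, -0.003], [-0.999, 0.024, -0.039], [0.039, 0.002, -0.999]] [0.32917508 0.55854496 1.04845364]
side 45.62090749852161 291.7430416650745 206.0052438273796 [[0.891, -0.454, 0.014], [-0.165, -0.353, -0.921], [0.423, 0.818, -0.389]] [-0.3740226   0.28661532  0.40077765]
```

View pics/top0.png

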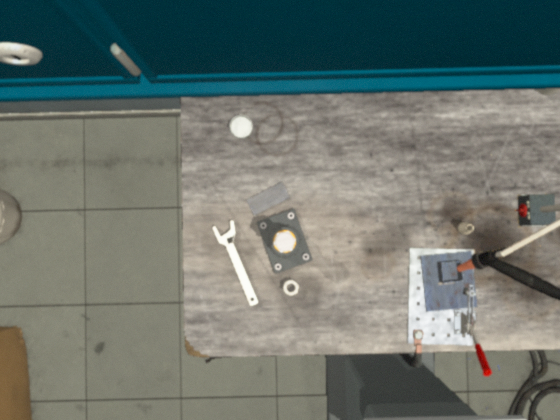

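View pics/side0.png

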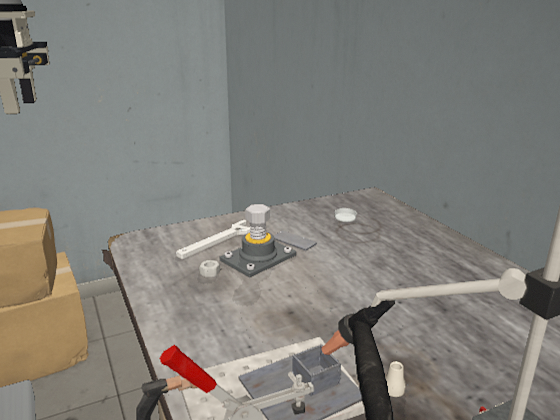

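The top view shows the bolt head at (285,241) on its fixture plate, the spanner at (240,265), the nut at (291,288) and the strip at (268,195). In the side view the head is at (258,213). Next I measure them.

```bash
cat > h.py <<'E'
import numpy as np,cv2
def f(s): return s["frame"].shape[0]/2/np.tan(np.radians(float(s["fovy"]))/2)
def cloud(s):
    z=s["z_map"].astype(float);v,u=np.mgrid[:z.shape[0],:z.shape[1]]
    c=np.stack([(u-s["cx"])/f(s)*z,(v-s["cy"])/f(s)*z,z],-1)
    return (c-s["t"])@s["R"]
def ray(s,uv,h):
    uv=np.atleast_2d(uv).astype(float)
    d=np.c_[(uv[:,0]-s["cx"])/f(s),(uv[:,1]-s["cy"])/f(s),np.ones(len(uv))]@s["R"]
    o=-s["R"].T@s["t"];return o+d*((h-o[2])/d[:,2])[:,None]
def hexang(xy):
    c=xy.mean(0);return c
E
python3 - <<'E'
from h import *
s=np.load("/tmp/top0.npz");P=cloud(s)
roi=np.zeros(P.shape[:2],bool);roi[150:320,200:340]=1
Z=P[...,2]
m=(roi&(Z>.082)&(Z<.115));q=P[m];print("head n",m.sum(),"z",np.percentile(q[:,2],[5,50,95]),"mean",q.mean(0))
h=np.median(q[:,2])
cnt=max(cv2.findContours(m.astype(np.uint8),0,1)[0],key=cv2.contourArea)[:,0]
w=ray(s,cnt,.096)[:,:2];print("rect",cv2.minEnclosingCircle(w.astype(np.float32)),np.ptp(w,0))
c=q[:,:2].mean(0)
X=ray(s,np.argwhere(m)[:,::-1],.096)[:,:2];c=X.mean(0);d=X-c
k=np.sum((d[:,0]+1j*d[:,1])**6);print("centre",c,"corner ang mod60",np.degrees(np.angle(k))/6, "coh",abs(k)/np.sum(np.hypot(*d.T)**6),"area",m.sum()*(.952/f(s))**2,"exp",.866*.036**2)
# base plate by depth
m2=(roi&(Z>.006)&(Z<.016)).astype(np.uint8)
for cc in cv2.findContours(m2,0,1)[0]:
    if cv2.contourArea(cc)>60:
        w=ray(s,cc[:,0],.010)[:,:2].astype(np.float32);print("plate-ish",cv2.minAreaRect(w))
big=cv2.resize(s["frame"][180:310,200:330,::-1],None,fx=4.6,fy=4.6,interpolation=cv2.INTER_CUBIC)
cv2.imwrite("pics/crop0.png",big)
t=np.load("/tmp/side0.npz");P=cloud(t);Z=P[...,2];r=np.zeros(Z.shape,bool);r[190:260,230:290]=1
m=r&(Z>.068)&(Z<.12);print("side head",P[m].mean(0),np.percentile(Z[m],[1,99]))
mt=m&(Z>.093);print(P[mt].mean(0),mt.sum())
E
```

```text
head n 337 z [0.09183629 0.09468073 0.09782199] mean [0.50995913 0.309269   0.09469849]
rect ((0.5098527669906616, 0.3091583549976349), 0.02000674232840538) [0.03628029 0.03831951]
centre [0.50997924 0.30927384] corner ang mod60 -19.651453851205797 coh 0.21123351967484566 area 0.0010647873565892607 exp 0.0011223359999999998
plate-ish ((0.41774559020996094, 0.29913240671157837), (0.02955866977572441, 0.03139621391892433), 88.5688247680664)
plate-ish ((0.46543267369270325, 0.4072534143924713), (0.1722649335861206, 0.043061915785074234), 15.976308822631836)
plate-ish ((0.5099589228630066, 0.30912521481513977), (0.1095486506819725, 0.07976075261831284), 18.388629913330078)
side head [0.5076815  0.30218501 0.08808411] [0.06870059 0.09752217]
[0.50952556 0.30684566 0.09604394] 187
```

View pics/crop0.png

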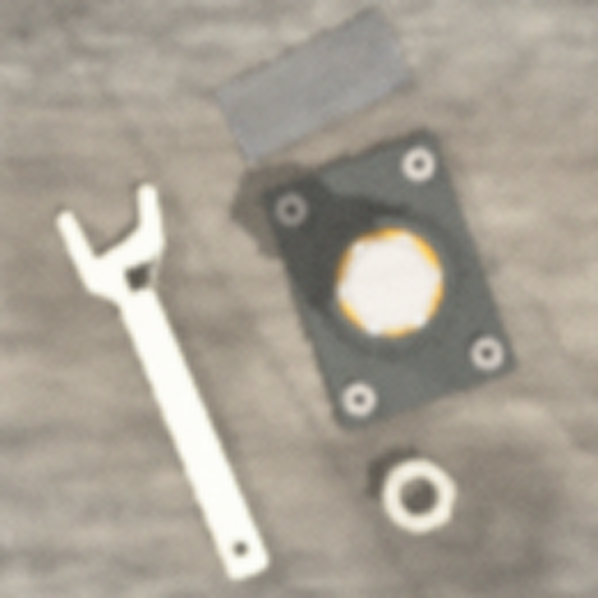

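The crop shows the fixture with the hexagon at its centre. The bolt axis is at (0.510, 0.309), with a flat normal at about 10.4°. The head's measured top at 0.096 fits the given height and a lift of 4 mm. The plate measures 109.5 x 79.8 mm, and the implied bolt_turn is about +0.14. I move above it with yaw about -79.6.

The rows are not in the units I measure in: shifts go in shares of 0.75 m and turns go in shares of 2 pi rad. I convert before sending: 0.405 m / 0.75 = 0.54, 0.2375 m / 0.75 = 0.3167, 63.6 degrees / 360 = 0.1767.

```bash
python3 drive.py '[[[0.0667,0.04,0.008],0.0222,0.088],[[0.1333,0.08,0.016],0.0444,0.088],[[0.2053,0.12,0.0267],0.0694,0.088],[[0.276,0.1613,0.0347],0.0917,0.088],[[0.3467,0.2027,0.0427],0.1167,0.088],[[0.416,0.2427,0.0507],0.1389,0.088],[[0.4827,0.2827,0.06],0.1611,0.088],[[0.54,0.3167,0.0667],0.1767,0.088]]'; python3 drive.py '[[[0,0,0],0,0.088],[[0,0,0],0,0.088]]'; python3 -c "
from plant import ctrl
import numpy as np
o=ctrl.get_obs();print(np.round(o['joint_pos'],2),np.round(o['tool_pos'],4),o['orientation'],o['force'])"
```

```text
clock: 1.1
tool_pos: [0.5107, 0.3072, 0.201]
orientation: [180.0, -0.0, -79.8]
force: [0.1, 1.1, 0.5]
opening: 0.0873
gripper_force: 0.0
clock: 1.35
tool_pos: [0.5097, 0.3089, 0.2013]
orientation: [180.0, -0.0, -79.6]
force: [-0.1, 0.8, 0.3]
opening: 0.0877
gripper_force: 0.0
[ 4.998e+01  1.533e+01 -1.366e+01 -1.000e-02 -6.104e+01 -3.957e+01] [0.5097 0.3089 0.2013] [ 1.79971000e+02 -1.19087988e-02 -7.95909003e+01] [-0.06711036  0.76973864  0.2792712 ]
```

In the tool's units: 0.113 m / 0.75 = 0.1507, 0.08 m / 0.75 = 0.1067.

```bash
python3 drive.py '[[[0,0,0.0667],0,0.088],[[0,0,0.1067],0,0.088],[[0,0,0.1507],0,0.07],[[0,0,0.1507],0,0.05],[[0,0,0.1507],0,0.039],[[0,0,0.1507],0,0.038],[[0,0,0.1507],0,0.038],[[0,0,0.1507],0,0.038]]'; python3 - <<'E'
from plant import ctrl
from h import *
for n in("side","top"):
    s=ctrl.snapshot(n);np.savez("/tmp/%s1.npz"%n,**s)
    r=s["frame"][150:270,190:330,::-1] if n=="side" else s["frame"][180:300,215:355,::-1]
    cv2.imwrite("pics/%s1.png"%n,cv2.resize(r,None,fx=5,fy=5,interpolation=cv2.INTER_CUBIC))
E
```

```text
clock: 2.35
tool_pos: [0.51, 0.3093, 0.0892]
orientation: [-180.0, 0.0, -79.6]
force: [0.6, 0.7, 0.6]
opening: 0.0391
gripper_force: 0.0
```

View pics/side1.png

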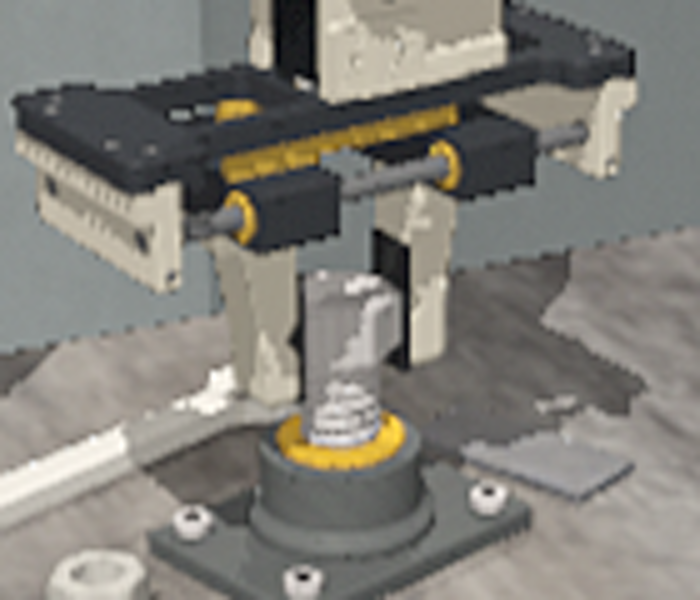

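The side view shows the head (crop 350,310) centred between the fingers, with clear space to the boss and the top face visible. I turn backward in steps and track the top-face height by side depth.

In the tool's units: -16 degrees / 360 = -0.0444.

```bash
cat > look.py <<'E'
from plant import ctrl
from h import *
import sys
s=dict(ctrl.snapshot("side"));o=ctrl.get_obs()
def meas(s):
    P=cloud(s);r=np.hypot(P[...,0]-.510,P[...,1]-.309)
    m=(r<.0125)&(P[...,2]>.078)&(P[...,2]<.108)&(s["z_map"]>0);q=P[...,2][m]
    # shank: visible white/grey between insert and head, on the camera-side line
    return m.sum(),np.round(np.median(q)*1e3,2) if len(q) else None,np.round(q.mean()*1e3,2) if len(q) else None
if __name__=="__main__":
    print("look",meas(s),"yaw",np.round(o["orientation"][2],1),"q6",np.round(o["joint_pos"][5],1),"F",np.round(o["force"],1),"Mz",np.round(o["moment"][2],2))
    if len(sys.argv)>1:
        np.savez("/tmp/%s.npz"%sys.argv[1],**s)
        cv2.imwrite("pics/%s.png"%sys.argv[1],cv2.resize(s["frame"][150:270,190:330,::-1],None,fx=5,fy=5,interpolation=cv2.INTER_CUBIC))
E
python3 - <<'E'
from look import meas
import numpy as np
for k in "01":print(meas(np.load("/tmp/side%s.npz"%k)))
E
python3 drive.py '[[[0,0,0],-0.0222,0.038],[[0,0,0],-0.0444,0.038],[[0,0,0],-0.0444,0.038]]'; python3 look.py s2
python3 drive.py '[[[0,0,0],-0.0222,0.038],[[0,0,0],-0.0444,0.038],[[0,0,0],-0.0444,0.038]]'; python3 look.py s3
```

```text
(np.int64(74), np.float64(96.76), np.float64(96.71))
(np.int64(66), np.float64(96.64), np.float64(96.68))
clock: 2.88
tool_pos: [0.5104, 0.3096, 0.0889]
orientation: [-179.9, 0.0, -63.6]
force: [1.6, 1.3, 1.4]
opening: 0.038
gripper_force: 0.9
look (np.int64(53), np.float64(96.79), np.float64(96.71)) yaw -63.7 q6 -23.7 F [1.2 1.3 1.5] Mz 0.0
clock: 3.3
tool_pos: [0.5102, 0.3097, 0.0889]
orientation: [-179.9, 0.0, -47.7]
force: [0.8, 1.9, 1.9]
opening: 0.0379
gripper_force: 1.3
look (np.int64(27), np.float64(96.84), np.float64(97.01)) yaw -47.8 q6 -7.8 F [1.4 2.4 1.5] Mz 0.01
```

In the tool's units: -16 degrees / 360 = -0.0444.

```bash
python3 drive.py '[[[0,0,0],-0.0222,0.038],[[0,0,0],-0.0444,0.038],[[0,0,0],-0.0444,0.038]]'|grep -E 'clock|force'; python3 look.py s4
python3 drive.py '[[[0,0,0],-0.0222,0.038],[[0,0,0],-0.0444,0.038],[[0,0,0],-0.0444,0.038]]'|grep -E 'clock|force'; python3 look.py s5
```

```text
clock: 3.72
force: [1.0, 3.1, 3.2]
gripper_force: 1.7
look (np.int64(0), None, None) yaw -31.9 q6 8.1 F [0.7 4.2 2.7] Mz -0.0
clock: 4.15
force: [-0.3, 3.6, 4.0]
gripper_force: 2.0
look (np.int64(0), None, None) yaw -15.9 q6 24.1 F [0.4 3.9 3.5] Mz -0.02
```

View pics/s5.png

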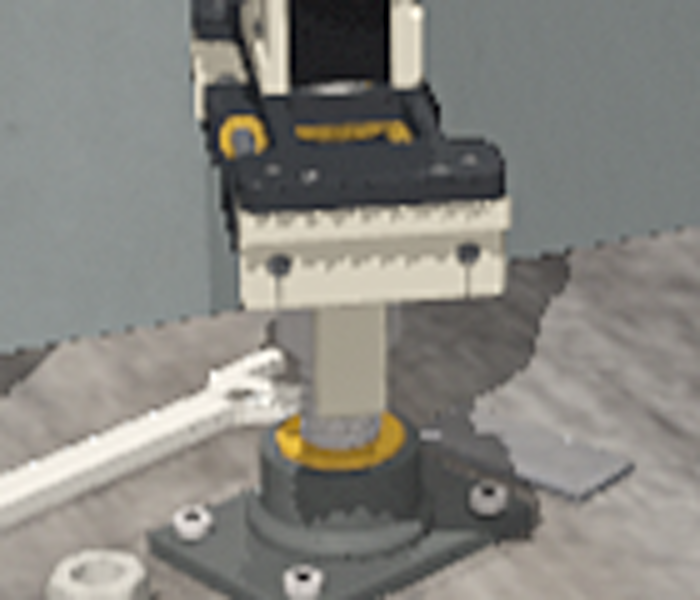

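The near finger (crop 350,360) hides the head, and only the shank and brass ring show below it. Fz (about 3.5 N up while the bolt climbs) is a second signal of the drop, so I use finer steps.

In the tool's units: -8 degrees / 360 = -0.0222.

```bash
for i in 1; do python3 drive.py '[[[0,0,0],-0.0222,0.038],[[0,0,0],-0.0222,0.038]]'|grep -E '^force'; python3 look.py s6; python3 drive.py '[[[0,0,0],-0.0222,0.038],[[0,0,0],-0.0222,0.038]]'|grep -E '^force'; python3 look.py s7; python3 drive.py '[[[0,0,0],-0.0222,0.038],[[0,0,0],-0.0222,0.038]]'|grep -E '^force'; python3 look.py s8;  done
```

```text
force: [-0.9, 4.4, 2.6]
look (np.int64(0), None, None) yaw -7.9 q6 32.1 F [-0.5  4.1  3.1] Mz 0.01
force: [-1.3, 3.3, 2.9]
look (np.int64(22), np.float64(97.79), np.float64(97.65)) yaw 0.1 q6 40.1 F [0.1 3.8 3.1] Mz -0.03
force: [-0.3, 5.0, -4.2]
look (np.int64(39), np.float64(95.62), np.float64(95.54)) yaw 8.1 q6 48.1 F [-1.1  4.7 -4.2] Mz -0.04
```

At yaw about 8 Fz flipped to -4.2 N, so the bolt has come off the thread's start and is hanging by friction. I open the fingers to let it fall.

```bash
python3 drive.py '[[[0,0,0],0,0.042],[[0,0,0],0,0.046],[[0,0,0],0,0.046],[[0,0,0],0,0.046]]'; python3 look.py s9
```

```text
clock: 5.6
tool_pos: [0.5097, 0.3088, 0.0886]
orientation: [180.0, 0.0, 8.4]
force: [-0.1, -0.9, -0.1]
opening: 0.0458
gripper_force: 0.0
look (np.int64(52), np.float64(92.16), np.float64(92.11)) yaw 8.4 q6 48.4 F [0.6 0.1 0.3] Mz -0.06
```

```bash
python3 - <<'E'
import numpy as np,cv2
a=[cv2.imread("pics/%s.png"%k)[180:460,200:500] for k in("s8","s9")]
cv2.imwrite("pics/cmp.png",np.hstack(a))
E
```

```text
(no output)
```

View pics/cmp.png

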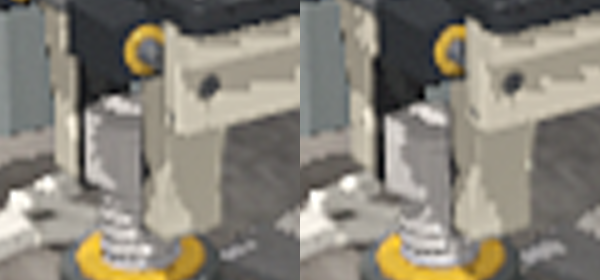

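The picture pair shows the head sunk after opening, with its top at 92.1 mm (lift about 0), so the drop is done at tool yaw of about 4 with the play taken out. Now I square up with a firm grip to learn the exact angle and the centre offset.

In the tool's units: 0.005 m / 0.75 = 0.0067, 5 degrees / 360 = 0.0139.

```bash
python3 drive.py '[[[0,0,0.0067],0.0139,0.046],[[0,0,0.0067],0.0139,0.042],[[0,0,0.0067],0.0139,0.03],[[0,0,0.0067],0.0139,0.03],[[0,0,0.0067],0.0139,0.03],[[0,0,0.0067],0.0139,0.03]]'; python3 look.py s10
```

```text
clock: 6.4
tool_pos: [0.51, 0.3098, 0.0837]
orientation: [-179.9, -0.0, 3.5]
force: [-0.3, 4.9, -0.4]
opening: 0.0363
gripper_force: 29.5
look (np.int64(33), np.float64(92.32), np.float64(92.27)) yaw 3.5 q6 43.4 F [-0.3  5.7 -2.7] Mz 0.04
```

In the tool's units: -0.001 m / 0.75 = -0.0013, 60 degrees / 360 = 0.1667.

```bash
python3 drive.py '[[[0,-0.0013,0],0,0.038],[[0,-0.0013,0],0,0.038],[[0,-0.0013,0],0.0278,0.038],[[0,-0.0013,0],0.0556,0.038],[[0,-0.0013,0],0.0833,0.038],[[0,-0.0013,0],0.1111,0.038],[[0,-0.0013,0],0.1389,0.038],[[0,-0.0013,0],0.1667,0.038]]'; python3 look.py s11
python3 drive.py '[[[0,0,0],0.0278,0.038],[[0,0,0],0.0556,0.038],[[0,0,0],0.0833,0.038],[[0,0,0],0.1111,0.038],[[0,0,0],0.1389,0.038],[[0,0,0],0.1667,0.038],[[0,0,0],0.1667,0.038]]'; python3 look.py s12
python3 drive.py '[[[0,0,0],0.0278,0.038],[[0,0,0],0.0556,0.038],[[0,0,0],0.0833,0.038],[[0,0,0],0.1111,0.038],[[0,0,0],0.1389,0.038],[[0,0,0],0.1667,0.038],[[0,0,0],0.1667,0.038]]'; python3 look.py s13
```

```text
clock: 7.45
tool_pos: [0.5099, 0.31, 0.0834]
orientation: [-180.0, -0.0, -56.9]
force: [1.8, 2.1, -3.2]
opening: 0.0381
gripper_force: 1.4
look (np.int64(41), np.float64(91.37), np.float64(91.33)) yaw -57.4 q6 -17.5 F [ 3.1  0.9 -2.9] Mz -0.05
clock: 8.38
tool_pos: [0.5096, 0.3092, 0.0835]
orientation: [180.0, -0.1, -116.4]
force: [1.7, -0.7, 0.9]
opening: 0.038
gripper_force: 0.7
look (np.int64(74), np.float64(89.63), np.float64(89.56)) yaw -116.3 q6 -76.3 F [ 0.8 -1.6  0.6] Mz 0.02
clock: 9.3
tool_pos: [0.5096, 0.3102, 0.0835]
orientation: [180.0, -0.0, -176.3]
force: [0.1, 1.9, -1.9]
opening: 0.0381
gripper_force: 0.7
look (np.int64(37), np.float64(89.31), np.float64(89.27)) yaw -176.2 q6 -136.2 F [ 0.6  0.6 -1.5] Mz -0.01
```

The head has sunk 3 mm after half a turn, as it should. I regrip: open, turn the tool back 180° clear of the corners, and close again.

In the tool's units: 0.002 m / 0.75 = 0.0027, -50 degrees / 360 = -0.1389.

```bash
python3 drive.py '[[[0,0,0.0027],0,0.06],[[0,0,0.0027],0,0.06],[[0,0,0.0027],0,0.06],[[0,0,0.0027],-0.0278,0.06],[[0,0,0.0027],-0.0556,0.06],[[0,0,0.0027],-0.0833,0.06],[[0,0,0.0027],-0.1111,0.06],[[0,0,0.0027],-0.1389,0.06]]'
python3 drive.py '[[[0,0,0],-0.0278,0.06],[[0,0,0],-0.0556,0.06],[[0,0,0],-0.0833,0.06],[[0,0,0],-0.1111,0.06],[[0,0,0],-0.1389,0.06],[[0,0,0],-0.1667,0.06],[[0,0,0],-0.1944,0.06],[[0,0,0],-0.2222,0.06]]' >/dev/null
python3 drive.py '[[[0,0,0],-0.0278,0.06],[[0,0,0],-0.0556,0.06],[[0,0,0],-0.0833,0.06],[[0,0,0],-0.1111,0.06],[[0,0,0],-0.1389,0.06],[[0,0,0],-0.1389,0.05],[[0,0,0],-0.1389,0.038],[[0,0,0],-0.1389,0.038]]'; python3 look.py s14
```

```text
clock: 10.35
tool_pos: [0.5097, 0.31, 0.0816]
orientation: [180.0, -0.0, -126.2]
force: [0.5, 0.3, 0.2]
opening: 0.06
gripper_force: 0.0
clock: 12.35
tool_pos: [0.5097, 0.3101, 0.0816]
orientation: [180.0, 0.0, 3.3]
force: [0.2, 0.2, -0.3]
opening: 0.0394
gripper_force: 0.0
look (np.int64(34), np.float64(88.95), np.float64(89.06)) yaw 3.3 q6 43.3 F [-0.2  1.  -0.9] Mz 0.05
```

In the tool's units: 60 degrees / 360 = 0.1667.

```bash
python3 drive.py '[[[0,0,0],0,0.038],[[0,0,0],0.0278,0.038],[[0,0,0],0.0556,0.038],[[0,0,0],0.0833,0.038],[[0,0,0],0.1111,0.038],[[0,0,0],0.1389,0.038],[[0,0,0],0.1667,0.038]]'|grep force
python3 drive.py '[[[0,0,0],0.0278,0.038],[[0,0,0],0.0556,0.038],[[0,0,0],0.0833,0.038],[[0,0,0],0.1111,0.038],[[0,0,0],0.1389,0.038],[[0,0,0],0.1667,0.038],[[0,0,0],0.1667,0.038]]'|grep force; python3 look.py s15
python3 drive.py '[[[0,0,0],0.0278,0.038],[[0,0,0],0.0556,0.038],[[0,0,0],0.0833,0.038],[[0,0,0],0.1111,0.038],[[0,0,0],0.1389,0.038],[[0,0,0],0.1667,0.038],[[0,0,0],0.1667,0.038]]'; python3 look.py s16
python3 drive.py '[[[0,0,0],0,0.03],[[0,0,0],0,0.03],[[0,0,0],0,0.03],[[0,0,0],0,0.03],[[0,0,0],0,0.03]]'; python3 look.py s17
```

```text
force: [2.1, 1.5, -2.3]
gripper_force: 1.1
force: [0.7, -0.2, 1.5]
gripper_force: 0.7
look (np.int64(71), np.float64(86.92), np.float64(86.94)) yaw -116.4 q6 -76.4 F [ 1.2 -0.3  1.6] Mz 0.02
clock: 15.08
tool_pos: [0.5096, 0.3102, 0.0815]
orientation: [180.0, -0.0, -176.3]
force: [-0.5, 1.0, -0.2]
opening: 0.0381
gripper_force: 0.2
look (np.int64(34), np.float64(85.77), np.float64(85.82)) yaw -176.2 q6 -136.3 F [0.4 0.5 1.3] Mz 0.0
clock: 15.75
tool_pos: [0.5097, 0.3103, 0.0816]
orientation: [180.0, 0.0, -176.6]
force: [-0.5, 2.2, 0.8]
opening: 0.0365
gripper_force: 29.6
look (np.int64(34), np.float64(85.94), np.float64(85.89)) yaw -176.6 q6 -136.6 F [-0.3  2.1  1.9] Mz 0.03
```

View pics/s17.png

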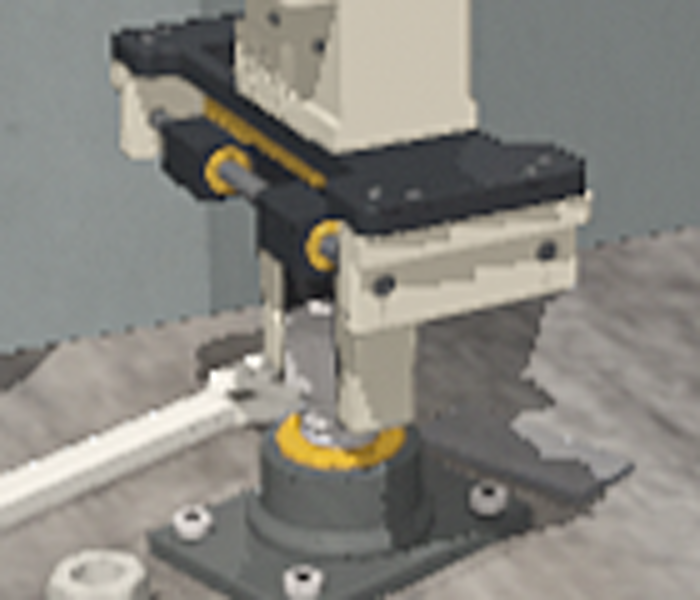

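The head (crop 315,360) is sunk and gripped between the fingers. The spanner, nut and strip lie where they were.

```bash
python3 -c "
from plant import ctrl
print(ctrl.close_job())"
```

```text
the job is handed in; nothing more can be done
None
```

The bolt was turned backward until it dropped, then forward about one full turn to roughly 6 mm below the drop height, and the job was handed in at about 16 s with the head gripped at about 30 N; the spanner, nut and strip were left where they lay.

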